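# Register a plate case on the copy board

### The arm

A 6-joint arm with a two-finger parallel gripper is mounted at the origin on the work surface. World frame = base frame: x ahead of the robot, y to its left, z up, the work surface at z = 0. Lengths are in m, angles in rad, forces in N, time in s.
With the tool pointing down it reaches from about 0.3 to 0.775 m from the base axis. Payload 14.6 kg.
Tool frame: the origin (TCP) lies on the centre line of the jaws, within the pads' length; the fingertips stand 19 mm ahead of it and the grasp point (between the pads) is the TCP (env.nose_length is the z of the fingertips in the tool frame, in m); z points along the fingers, y is the line along which they close (so a half turn about z gives the same grasp; the last joint's range is limited). The gripper opens to 94 mm and grips with 3 to 60 N. Pads are 16 mm wide; open, the fingers measure 119 mm over their backs; the gripper's body (75 mm by 177 mm) begins 78 mm behind the grasp point.
Start: joints at [1.215, 0.3, 1.521, -0, 1.321, -0.067], TCP at [0.157, 0.527, 0.224] pointing down, gripper open.
Joint ranges: [-3.03, 3.03], [-0.79, 2.21], [0.23, 2.52], [-1.04, 4.18], [0, 3.07], [-2.55, 2.55]. Speed limits (rad/s): [2.22, 2.22, 2.57, 3.14, 3.14, 3.14].

### API

Orientations are given as a 3x3 rotation matrix whose columns are the frame's x, y, z axes.
In Python, from rig import env gives the robot as it stands.
- The arm moves only by the tool play_rows, never from a script. Its argument "motion" is a list of rows, each a list of 5 numbers: the closure, from -1 (fully open) to 1 (shut), then the shift along the world's x, y, z in m, then the turn about the world's z in degrees. A call has 1 to 12 rows; each row is the pose to reach, as a shift and turn from the pose commanded when the call began; what a row does not reach only later rows make up. A row lasts 1/8 s, in which the tool goes at most 62.5 mm and 10.7 degrees, less where a joint would pass 70% of its speed; a pose out of reach is approached as far as the arm can. A call with a gripper value outside its range is refused whole. The fingers move at their own pace and stop on an object; the grip force is fixed at half the most. Time passes only in rows, so rows that repeat a pose let the fingers close. It gives the time, the measured TCP pose, the force, the opening and the grip force at its end, in the units of the state.
- env.state(): the state, without advancing time (a new reading comes with each control period).
- env.camera(name): name is "scene" or "top" or "wrist"; returns a dict with "color" (420x560x3 uint8, blue, green, red), "z_map" (420x560 float32, m along the optical axis (not along the pixel's ray), 0 where there is no reading), "fov_y" (degrees; the focal length in pixels is half the picture's height over the tangent of half this angle, whatever the lens; pixels are square), "cx", "cy" (the principal point, pixels), "world_from_camera" (4x4, takes a point from camera to world coordinates). Camera axes: x right, y down, z forward; pixel columns grow to the right and rows downward; lengths in m; the calibration is good to about 2 mm. The wrist camera is an equidistant fisheye: a pixel r from the principal point sees the ray r / f radians off the axis. A picture is of the moment at which its call begins.
- env.job_done(): hands the job in; it is judged then, once.
Trained networks look in a picture, given as the dict that the camera call returned (one of the last four; its "shot" number tells which), for a name from the list of things; names that differ only in an ending like _2 or _b are one class to them, and where a whole thing is asked for, a point or a joint stands for the part that bears it (a point fixed in the world has none). Each returns a list of dicts, best first, with "conf" (0 to 1); they miss things now and then, are a little off and sometimes report something else, mostly with a low value. They report only what shows in the picture. A call takes as long as a camera call. They do not tell look-alikes from the thing itself.
- env.regions_of(label, picture): "pixels" (420x560 bool, what is visible of it) and "centre" ([column, row] in pixels, amid what is visible of it).
The state is a dict: "time": time; "joints": joint angles; "qvel": joint speeds; "joint_torque": joint torques, N m; "tool_pos": TCP position; "tcp_rot": TCP orientation; "wrist_force": force on the tool from outside, world axes, zero at the start; "wrist_torque": the same for the moment, N m; "gripper_width": finger opening in m; "grip_force": force on a finger pad.
Only numpy, scipy, OpenCV 4.12 (cv2) and the standard library are available. Lean on these libraries where they do the work, as an engineer would, in place of code of your own. Each camera call takes 0.05 s, during which the arm holds its last target. There are 200 camera calls.

### The job

Using only pushes of the fingertips, slide the black photographic-plate case over the grey board into the corner so that it lies flat and snug against both aluminium rails, and push the red sliding stop along the far rail until its rubber face rests against the case's free side. Do not grip or lift anything, keep your fingers off the stop's black rubber face, leave the bottle, the loupe and the blue jar where they stand, and move clear at the end.

Things in the scene. Friction and masses are not known exactly. Their poses are not given: they have to be found in the camera images.
- board: Fixed grey copy board, 6 mm thick, on the table, turned up to 0.18 rad. Origin: inside corner where the inner faces of its two rails meet, at table height (board's upper face at z 0.006). x points away from the robot, y to its left. Board spans x -0.25 to 0.06, y -0.37 to 0.03. Home in the corner the case's origin is at x -0.050, y -0.060, axes parallel.
- far_rail (a point): Point on the top inner edge of the far aluminium rail, board x 0, y -0.10, z 0.024. The rail's inner face is the board plane x = 0, from y 0.025 to -0.37; it is 25 mm wide (x 0 to 0.025) and stands 18 mm above the board's upper face. Axes as the board's.
- side_rail (a point): Point on the top inner edge of the side aluminium rail (on the robot's left), board x -0.05, y 0, z 0.024. The rail's inner face is the board plane y = 0, from x 0 to -0.13; it is 25 mm wide (y 0 to 0.025) and stands 18 mm above the board's upper face. Axes as the board's.
- case: Loose flat black case, 100 mm along its x, 120 mm along its y, 30 mm high, 0.2 to 0.45 kg, brown portrait inset on top; too wide to grip. Origin: centre of its underside, resting on the board at z 0.006 (top at z 0.036). Its x and y axes start within 0.3 rad of the board's. It slides with friction of a few N.
- stop: Red block straddling the far rail, slides only along board y and stays where left (friction 2 N). Origin: middle of its rubber face, at table height; axes as the board's. Block: x -0.05 to 0.05, z 0.010 to 0.052, red part y -0.028 to -0.004; push its red back at y -0.028 towards +y. Rubber face starts at board y -0.30 to -0.27; travel ends at board y -0.08.
- stop_face (a point): Centre of the stop's black rubber face (board height z 0.031), which is 4 mm thick, 100 x 42 mm, on the stop's +y side, facing the side rail. Axes as the stop's. Finally rests against the case's -y side (the side away from the side rail). Fingers must not touch it.
- bottle: Bystander: clear plastic bottle with a white cap, 64 mm diameter, 170 mm tall, standing on the table to the left of the board. Origin: centre of its underside.
- loupe: Bystander: white loupe, 44 mm diameter, 42 mm tall, standing on the table to the left or right of the board. Origin: centre of its underside.
- jar: Bystander: small blue jar, 44 mm diameter, 55 mm tall, standing on the table to the left or right of the board. Origin: centre of its underside.
Mind the look-alikes: they are no part of the job. There is more than one size of the case; the job needs the middle-sized.

How it is judged:
At the end, for the whole second after the job is handed in: The case lies flat on the board within 3 mm of both rails and within 0.035 rad (2 degrees) of square to them, the stop's rubber face is within 4 mm of the case's free side, everything is at rest, and the bottle, loupe and jar stand within 15 mm of where they were (x of case in the frame of board between -0.053 and -0.047 m and y of case in the frame of board between -0.063 and -0.057 m and angle between the x axis of case and the x axis of board, either way round below 0.035 rad and angle between case's own z axis and vertical below 0.03 rad and height (world z) of case below 0.009 m and y of stop in the frame of case above -0.064 m and linear speed of each of case, stop below 0.01 m/s and distance of each of bottle, loupe, jar from where it was at the start of the episode below 0.015 m and angle between each of bottle, loupe, jar's own z axis and vertical below 0.1 rad); the robot touches nothing.
It fails at once if the case is lifted (over 8 mm) or tipped (over 0.15 rad) (height (world z) of case above 0.014 m or angle between case's own z axis and vertical above 0.15 rad).
It fails at once if the fingers touch the stop's rubber face (the stop is pinched or handled from the wrong side) (contact force between the fingers and stop_c1 above 1 N).
It fails at once if the bottle is moved over 15 mm, lifted or tipped (distance of bottle from where it was at the start of the episode above 0.015 m or angle between bottle's own z axis and vertical above 0.2 rad).
It fails at once if the loupe is moved over 15 mm, lifted or tipped (distance of loupe from where it was at the start of the episode above 0.015 m or angle between loupe's own z axis and vertical above 0.2 rad).
It fails at once if the jar is moved over 15 mm, lifted or tipped (distance of jar from where it was at the start of the episode above 0.015 m or angle between jar's own z axis and vertical above 0.2 rad).
It also fails if it takes over 58 s, if anything falls off the work surface, if the arm or the gripper's body presses on something with over 40 N, if the wrist force passes 120 N, or if a joint passes its speed limit or range.

## Working session

There is one attempt and no reset: what is moved stays moved. The work goes in short steps, Python scripts to look and compute and a tool call to move; the robot and the scene stay as the last step left them, time stands still between calls to the robot, and variables do not carry over. Pictures are saved under pics/ and viewed, at most 10 in all, crops included, and the job is handed in when it is done.

Besides the shell and the picture viewer there is one more tool, called after ">>>" in YAML: its name, and indented under it one key for each argument. play_rows: Moves the arm, as the interface text tells. Its arguments: {"type":"object","properties":{"motion":{"type":"array"}},"required":["motion"]}

```bash
ls; mkdir -p pics
cat > h.py <<'E'
import numpy as np, cv2
from rig import env
def cloud(p):
    h,w=p["z_map"].shape; f=h/2/np.tan(np.radians(p["fov_y"]/2))
    u,v=np.meshgrid(np.arange(w),np.arange(h)); z=p["z_map"]
    P=np.stack([(u-p["cx"])/f*z,(v-p["cy"])/f*z,z],-1)
    T=np.array(p["world_from_camera"]); return P@T[:3,:3].T+T[:3,3], z>0
E
python3 - <<'E'
from h import *
a=env.camera("top"); b=env.camera("scene")
cv2.imwrite("pics/top0.png",a["color"]); cv2.imwrite("pics/scene0.png",b["color"])
for n,p in (("top",a),("scene",b)):
    P,ok=cloud(p)
    for l in ["board","case","stop","far_rail","side_rail","stop_face","bottle","loupe","jar"]:
        for r in env.regions_of(l,p)[:4]:
            m=r["pixels"]&ok
            q=P[m]
            print(n,l,round(r["conf"],2),np.round(r["centre"]),m.sum(),np.round(np.median(q,0),3) if len(q) else "", np.round(np.percentile(q[:,2],95),3) if len(q) else "")
print(env.state())
E
```

```text
pics
top board 0.62 [285. 242.] 11586 [ 0.499 -0.026  0.008] 0.028
top case 0.94 [255. 246.] 1328 [0.489 0.07  0.038] 0.042
top case 0.75 [275. 153.] 710 [0.795 0.012 0.023] 0.028
top case 0.75 [285. 247.] 11888 [ 0.499 -0.029  0.008] 0.028
top case 0.6 [411. 296.] 2608 [ 0.344 -0.395  0.04 ] 0.045
top stop 0.56 [318. 205.] 350 [ 0.612 -0.12   0.053] 0.058
top far_rail 0.67 [285. 243.] 11723 [ 0.5   -0.029  0.008] 0.028
top side_rail 0.57 [287. 245.] 11626 [ 0.5   -0.029  0.008] 0.028
top stop_face 0.69 [319. 205.] 272 [ 0.614 -0.119  0.053] 0.058
top loupe 0.48 [370. 232.] 177 [ 0.531 -0.287  0.043] 0.048
top jar 0.74 [186. 264.] 180 [0.427 0.278 0.055] 0.061
scene board 0.9 [254. 204.] 12842 [ 0.539 -0.044  0.007] 0.027
scene case 0.93 [292. 183.] 1680 [0.502 0.063 0.036] 0.04
scene case 0.92 [311. 288.] 1432 [0.803 0.008 0.022] 0.025
scene case 0.64 [104. 181.] 2960 [ 0.361 -0.397  0.039] 0.043
scene case 0.62 [230. 236.] 589 [ 0.629 -0.124  0.051] 0.055
scene stop 0.21 [250. 205.] 13055 [ 0.54  -0.045  0.007] 0.027
scene far_rail 0.98 [251. 207.] 13064 [ 0.54  -0.044  0.007] 0.02
[... 483 characters left out ...]
  1.32066304e+00, -6.66255268e-02]), 'qvel': array([0.00029368, 0.00104348, 0.00052562, 0.00060181, 0.00252697,
       0.0018542 ]), 'joint_torque': array([-3.56722667e-03, -5.31648159e+01, -3.52919126e+01,  7.06733717e-02,
        2.12896988e-02, -1.28761070e-05]), 'tool_pos': array([0.15664958, 0.52722385, 0.22444129]), 'tcp_rot': array([[-9.58587139e-01,  2.84799398e-01, -1.07310627e-05],
       [ 2.84799397e-01,  9.58587139e-01,  2.94767597e-05],
       [ 1.86816221e-05,  2.51998426e-05, -1.00000000e+00]]), 'wrist_force': array([ 0.01310255,  0.2392842 , -0.21504564]), 'wrist_torque': array([ 0.06209837, -0.05861986, -0.0281681 ]), 'grip_force': 0.0, 'gripper_width': 0.09366244924906521}
```

View pics/top0.png

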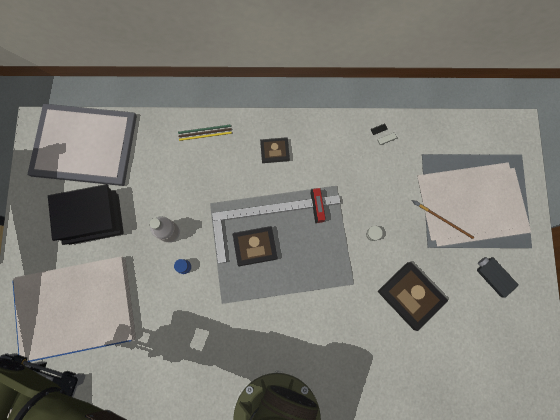

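View pics/scene0.png

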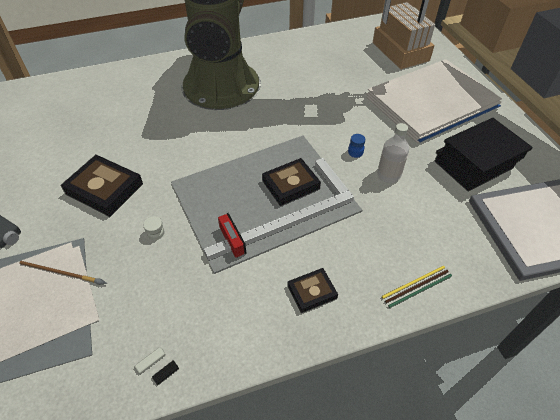

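```bash
cat >> h.py <<'E'
def plane(p,zw):
    "xy of each pixel's ray at height zw"
    h,w=p["z_map"].shape; f=h/2/np.tan(np.radians(p["fov_y"]/2))
    u,v=np.meshgrid(np.arange(w),np.arange(h)); T=np.array(p["world_from_camera"])
    d=np.stack([(u-p["cx"])/f,(v-p["cy"])/f,np.ones((h,w))],-1)@T[:3,:3].T
    return (T[:3,3]+d*((zw-T[2,3])/d[...,2])[...,None])[...,:2]
def fit(p,lo,hi,zw,sel,box):
    P,ok=cloud(p); m=ok&(P[...,2]>lo)&(P[...,2]<hi)&sel
    m&=(P[...,0]>box[0])&(P[...,0]<box[1])&(P[...,1]>box[2])&(P[...,1]<box[3])
    n,lab,st,_=cv2.connectedComponentsWithStats(m.astype(np.uint8))
    if n<2: return None
    m=lab==1+np.argmax(st[1:,4]); X=plane(p,zw)[m]; return X,cv2.minAreaRect((X*1000).astype(np.float32))
def look(pics):
    for p in pics:
        c=p["color"].astype(int); s=c.max(2)-c.min(2); g=c.mean(2)
        anyp=g>-1; red=(c[...,2]>c[...,1]+50)
        print(p["fov_y"],np.round(np.array(p["world_from_camera"])[:3,3],3))
        for n,a in (("case",(.031,.046,.036,anyp&~red,(.35,.7,-.1,.2))),("stop",(.045,.06,.052,red,(.4,.8,-.4,.2))),("rails",(.017,.031,.024,g>150,(.35,.75,-.3,.2)))):
            r=fit(p,*a)
            if r is None: continue
            X,q=r; print(n,len(X),np.round(q[0],1),np.round(q[1],1),round(q[2],1),np.round(cv2.boxPoints(q)).tolist())
            if n=="rails":
                np.save("rails_%d.npy"%len(X),X)
                A=X[X[:,1]<.06]; A=A[A[:,0]>.5]; 
                k,b=np.polyfit(A[:,1],A[:,0],1); print("far rail centre: x=%.4f+%.4f*y, yaw %.4f"%(b,k,-np.arctan(k)))
                t=-np.arctan(k); R=np.array([[np.cos(t),-np.sin(t)],[np.sin(t),np.cos(t)]])
                B=X@R; # board axes coords (unshifted)
                x0=np.median(B[B[:,1]<np.percentile(B[:,1],60),0]); sd=B[B[:,0]<x0-.04]
                print("far centre bx %.4f (n %d, lo/hi %.4f %.4f), side centre by %.4f (%.4f %.4f)"%(x0,len(B),*np.percentile(B[B[:,0]>x0-.02,0],[3,97]),sd[:,1].mean(),*np.percentile(sd[:,1],[3,97])), "corner", R@[x0-.0125,sd[:,1].mean()-.0125])
E
python3 - <<'E'
from h import *
look([env.camera("top"),env.camera("scene")])
E
```

```text
50.90311034312754 [ 3.350e-01 -1.000e-03  1.351e+00]
case 1320 [491.   69.2] [100.2 119.7] 10.7 [[431.0, 119.0], [453.0, 1.0], [551.0, 20.0], [529.0, 137.0]]
stop 174 [ 615.5 -123.4] [99.1 21.9] 8.4 [[565.0, -120.0], [568.0, -141.0], [666.0, -127.0], [663.0, -105.0]]
rails 1015 [539.2  38.1] [154.  308.3] 8.4 [[440.0, 179.0], [486.0, -126.0], [638.0, -103.0], [593.0, 202.0]]
far rail centre: x=0.6111+-0.1449*y, yaw 0.1439
far centre bx 0.6049 (n 1015, lo/hi 0.5927 0.6154), side centre by 0.1028 (0.0917 0.1138) corner [0.57334351 0.17428611]
49.81512369976462 [ 1.228 -0.21   0.899]
case 1386 [491.7  67. ] [104.5 121.8] 10.4 [[429.0, 117.0], [451.0, -2.0], [554.0, 16.0], [532.0, 136.0]]
stop 296 [ 617.7 -125.1] [104.6  25.8] 8.7 [[564.0, -120.0], [568.0, -146.0], [671.0, -130.0], [667.0, -104.0]]
rails 1272 [535.9  39.8] [154.3 302.1] 8.5 [[437.0, 178.0], [482.0, -121.0], [634.0, -98.0], [590.0, 201.0]]
far rail centre: x=0.6077+-0.1473*y, yaw 0.1463
far centre bx 0.6015 (n 1272, lo/hi 0.5891 0.6124), side centre by 0.1005 (0.0894 0.1118) corner [0.56985591 0.17288668]
```

The top view shows the middle-sized case on the board at (255,246), the red stop at (318,205), the rail corner near (217,217), the jar at (182,267), the bottle at (162,228) and the loupe at (375,233). The other two cases, at (275,150) and (412,296), are decoys. The scene view agrees.

First I'll push along board +x with open fingers, which gives two contacts.

>>> play_rows:
  motion:
    - [-1,0.05,-0.05,0,10]
    - [-1,0.08,-0.1,0,20]
    - [-1,0.11,-0.15,0,24.8]
    - [-1,0.13,-0.2,0,24.8]
    - [-1,0.16,-0.26,0,24.8]
    - [-1,0.18,-0.32,0,24.8]
    - [-1,0.2,-0.37,0,24.8]
    - [-1,0.22,-0.42,0,24.8]
    - [-1,0.245,-0.472,0,24.8]
    - [-1,0.245,-0.472,0,24.8]
    - [-1,0.245,-0.472,-0.06,24.8]
    - [-1,0.245,-0.472,-0.1,24.8]

```text
time: 2.6
tool_pos: [0.4008, 0.0558, 0.1227]
tcp_rot: [[-0.99, -0.144, -0.001], [-0.144, 0.99, 0.0], [0.001, 0.0, -1.0]]
wrist_force: [1.1, -0.0, -0.5]
gripper_width: 0.0939
grip_force: 0.0
```

>>> play_rows:
  motion:
    - [-1,0,0,-0.05,0]
    - [-1,0,0,-0.09,0]
    - [-1,0,0,-0.09,0]
    - [-1,0.015,0.002,-0.09,0]
    - [-1,0.025,0.004,-0.09,0]
    - [-1,0.031,0.0045,-0.09,0]
    - [-1,0.037,0.005,-0.09,0]
    - [-1,0.043,0.006,-0.09,0]
    - [-1,0.049,0.007,-0.09,0]
    - [-1,0.055,0.008,-0.09,0]
    - [-1,0.06,0.009,-0.09,0]
    - [-1,0.065,0.0095,-0.09,0]

```text
time: 4.1
tool_pos: [0.4663, 0.0647, 0.0348]
tcp_rot: [[-0.99, -0.144, -0.001], [-0.144, 0.99, -0.0], [0.001, 0.0, -1.0]]
wrist_force: [-6.0, -1.0, 5.0]
gripper_width: 0.0938
grip_force: 2.9
```

Run:
```python
from h import *
a=env.camera("top");b=env.camera("scene"); look([a,b]); cv2.imwrite("pics/s1.png",b["color"])
```

```text
50.90311034312754 [ 3.350e-01 -1.000e-03  1.351e+00]
case 393 [550.8  76.4] [ 50.  119.3] 8.1 [[518.0, 132.0], [535.0, 14.0], [584.0, 21.0], [567.0, 139.0]]
stop 176 [ 615.5 -123.4] [99.1 21.9] 8.4 [[565.0, -120.0], [568.0, -141.0], [666.0, -127.0], [663.0, -105.0]]
rails 974 [539.4  38.6] [153.9 308.5] 8.5 [[440.0, 180.0], [486.0, -125.0], [638.0, -102.0], [593.0, 203.0]]
far rail centre: x=0.6110+-0.1448*y, yaw 0.1438
far centre bx 0.6049 (n 974, lo/hi 0.5924 0.6156), side centre by 0.1058 (0.0928 0.1145) corner [0.57291605 0.17725085]
49.81512369976462 [ 1.228 -0.21   0.899]
case 1499 [516.1  69.2] [127.7 122.1] 7.6 [[445.0, 121.0], [461.0, 0.0], [587.0, 17.0], [571.0, 138.0]]
stop 303 [ 616.5 -125.1] [103.2  25.4] 8.4 [[564.0, -120.0], [567.0, -145.0], [669.0, -130.0], [666.0, -105.0]]
rails 1280 [536.2  39.8] [154.7 302.1] 8.5 [[437.0, 178.0], [482.0, -121.0], [635.0, -98.0], [590.0, 201.0]]
far rail centre: x=0.6080+-0.1447*y, yaw 0.1437
far centre bx 0.6018 (n 1280, lo/hi 0.5895 0.6127), side centre by 0.1018 (0.0906 0.1130) corner [0.57040697 0.17273799]
```

View pics/s1.png

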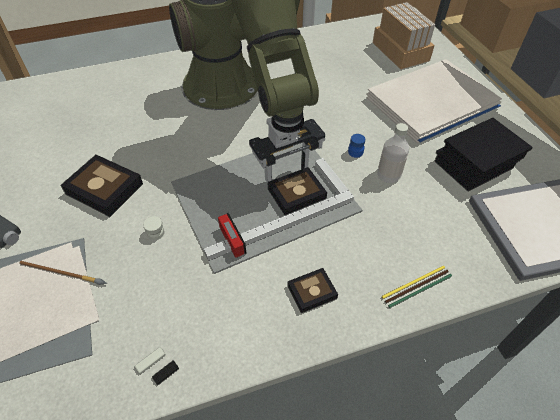

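The case is square to the fingers, centred near (297,190), with about a 10 mm gap left to the far rail. I'll continue gently until the force rises.

>>> play_rows:
  motion:
    - [-1,0.004,0.0006,0,0]
    - [-1,0.007,0.001,0,0]
    - [-1,0.008,0.0012,0,0]
    - [-1,0.009,0.0013,0,0]
    - [-1,0.009,0.0013,0,0]

```text
time: 4.82
tool_pos: [0.4754, 0.066, 0.0345]
tcp_rot: [[-0.99, -0.144, -0.0], [-0.144, 0.99, -0.0], [0.0, -0.0, -1.0]]
wrist_force: [-5.1, -0.6, 3.9]
gripper_width: 0.0938
grip_force: 2.5
```

>>> play_rows:
  motion:
    - [-1,0.001,0.00015,0,0]
    - [-1,0.002,0.0003,0,0]
    - [-1,0.002,0.0003,0,0]

```text
time: 5.2
tool_pos: [0.4762, 0.0661, 0.0345]
tcp_rot: [[-0.99, -0.144, -0.004], [-0.144, 0.99, -0.0], [0.004, 0.0, -1.0]]
wrist_force: [-15.2, -3.3, 13.1]
gripper_width: 0.094
grip_force: 7.6
```

Firm contact with the far rail. Next I'll lift, turn, and set up for the +y push.

>>> play_rows:
  motion:
    - [-1,-0.02,-0.003,0,0]
    - [0,-0.03,-0.004,0.05,0]
    - [0,-0.02,-0.02,0.08,-10]
    - [0,0,-0.04,0.08,-20]
    - [0,0.02,-0.06,0.08,-30]
    - [0,0.04,-0.08,0.08,-40]
    - [0,0.069,-0.0935,0.08,-50]
    - [0,0.069,-0.0935,0.08,-60]
    - [0,0.069,-0.0935,0.08,-70]
    - [0,0.069,-0.0935,0.08,-80]
    - [0,0.069,-0.0935,0.08,-90]
    - [0,0.069,-0.0935,0.08,-90]

```text
time: 6.7
tool_pos: [0.5469, -0.0272, 0.1145]
tcp_rot: [[-0.145, 0.989, 0.001], [0.989, 0.145, -0.0], [-0.0, 0.001, -1.0]]
wrist_force: [-0.7, 0.4, -0.1]
gripper_width: 0.0468
grip_force: 0.0
```

Run:
```python
from h import *
s=env.state(); print(s["tool_pos"],s["gripper_width"],s["tcp_rot"][:,1],s["joints"],s["time"])
a=env.camera("top");b=env.camera("scene"); look([a,b]); cv2.imwrite("pics/s2.png",b["color"])
```

```text
[ 0.54687015 -0.02720586  0.11450902] 0.046780711041516085 [9.89495904e-01 1.44559249e-01 6.92324976e-04] [-1.16602216e-01  4.09529250e-01  1.64458766e+00  3.37345394e-06
  1.08675982e+00 -2.61671285e-01] 6.7
50.90311034312754 [ 3.350e-01 -1.000e-03  1.351e+00]
case 855 [534.1  90. ] [105.6  92.2] 3.9 [[478.0, 132.0], [485.0, 40.0], [590.0, 47.0], [584.0, 140.0]]
stop 63 [ 584.1 -128.6] [21.  36.6] 89.2 [[566.0, -139.0], [602.0, -139.0], [603.0, -118.0], [566.0, -118.0]]
rails 670 [527.8 115.6] [153.9 152.8] 8.5 [[440.0, 180.0], [463.0, 29.0], [615.0, 51.0], [593.0, 203.0]]
far rail centre: x=0.5764+0.5382*y, yaw -0.4937
far centre bx 0.3845 (n 670, lo/hi 0.3689 0.5063), side centre by 0.3711 (0.3537 0.3915) corner [0.49750475 0.13951453]
49.81512369976462 [ 1.228 -0.21   0.899]
case 1467 [536.6  71.6] [103.8 122. ] 8.3 [[476.0, 125.0], [494.0, 4.0], [597.0, 19.0], [579.0, 140.0]]
stop 271 [ 616.7 -125. ] [102.4  24.9] 8.9 [[564.0, -121.0], [568.0, -145.0], [669.0, -129.0], [665.0, -105.0]]
rails 1203 [534.9  48. ] [154.6 285.5] 8.5 [[437.0, 178.0], [479.0, -105.0], [632.0, -82.0], [590.0, 201.0]]
far rail centre: x=0.6080+-0.1513*y, yaw 0.1501
far centre bx 0.6015 (n 1203, lo/hi 0.5890 0.6124), side centre by 0.0985 (0.0873 0.1098) corner [0.56955392 0.17311793]
```

View pics/s2.png

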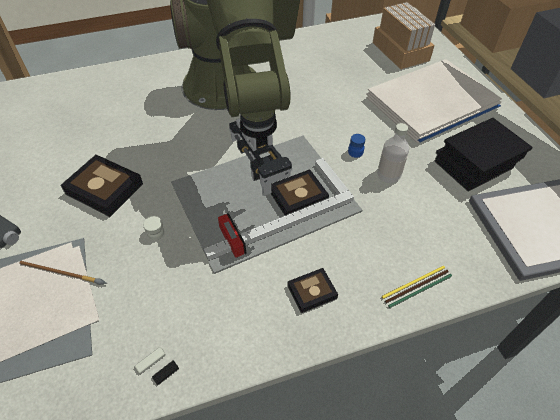

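The case lies against the far rail at about (300,192), and the gripper waits at its free side. Now I'll descend and push +y.

>>> play_rows:
  motion:
    - [0,0,0,-0.05,0]
    - [0,0,0,-0.08,0]
    - [0,0,0,-0.08,0]
    - [0,-0.0022,0.015,-0.08,0]
    - [0,-0.0036,0.025,-0.08,0]
    - [0,-0.0045,0.031,-0.08,0]
    - [0,-0.0053,0.037,-0.08,0]
    - [0,-0.0061,0.042,-0.08,0]
    - [0,-0.0068,0.047,-0.08,0]
    - [0,-0.0075,0.052,-0.08,0]
    - [0,-0.0082,0.056,-0.08,0]
    - [0,-0.0082,0.056,-0.08,0]

```text
time: 8.3
tool_pos: [0.539, 0.0287, 0.0352]
tcp_rot: [[-0.144, 0.99, 0.002], [0.99, 0.144, -0.001], [-0.001, 0.002, -1.0]]
wrist_force: [0.8, -3.3, 3.7]
gripper_width: 0.0474
grip_force: 1.9
```

>>> play_rows:
  motion:
    - [0,-0.0004,0.003,0,0]
    - [0,-0.0007,0.005,0,0]
    - [0,-0.0009,0.006,0,0]
    - [0,-0.0009,0.006,0,0]

```text
time: 8.8
tool_pos: [0.5381, 0.0344, 0.0352]
tcp_rot: [[-0.144, 0.99, 0.002], [0.99, 0.144, -0.001], [-0.001, 0.001, -1.0]]
wrist_force: [1.1, -6.0, 5.2]
gripper_width: 0.0471
grip_force: 2.9
```

>>> play_rows:
  motion:
    - [0,-0.0002,0.0015,0,0]
    - [0,-0.0004,0.003,0,0]
    - [0,-0.0004,0.003,0,0]

```text
time: 9.18
tool_pos: [0.5377, 0.0374, 0.0352]
tcp_rot: [[-0.144, 0.99, 0.001], [0.99, 0.144, -0.001], [-0.001, 0.001, -1.0]]
wrist_force: [0.5, -6.6, 5.3]
gripper_width: 0.0471
grip_force: 3.3
```

>>> play_rows:
  motion:
    - [0,-0.0001,0.001,0,0]
    - [0,-0.0003,0.002,0,0]
    - [0,-0.0003,0.002,0,0]

```text
time: 9.55
tool_pos: [0.5378, 0.0376, 0.0352]
tcp_rot: [[-0.144, 0.99, 0.002], [0.99, 0.144, -0.003], [-0.004, 0.002, -1.0]]
wrist_force: [3.5, -21.9, 3.4]
gripper_width: 0.0469
grip_force: 10.8
```

Seated against both rails. Next is the stop: lift, go behind its red back, then descend with the tips above rail height.

>>> play_rows:
  motion:
    - [0,0.003,-0.02,0,0]
    - [0,0.003,-0.022,0.05,0]
    - [0,0.01,-0.04,0.1,0]
    - [0,0.03,-0.09,0.1,0]
    - [0,0.05,-0.14,0.1,0]
    - [0,0.07,-0.19,0.1,0]
    - [0,0.0815,-0.2136,0.1,0]
    - [0,0.0815,-0.2136,0.1,0]

```text
time: 10.55
tool_pos: [0.6182, -0.1754, 0.1337]
tcp_rot: [[-0.141, 0.99, -0.001], [0.99, 0.141, 0.001], [0.001, -0.001, -1.0]]
wrist_force: [0.7, -0.8, 0.2]
gripper_width: 0.047
grip_force: 0.0
```

Run:
```python
from h import *
s=env.state(); print(s["tool_pos"],s["time"])
a=env.camera("top");b=env.camera("scene"); look([a,b]); cv2.imwrite("pics/s3.png",b["color"])
```

```text
[ 0.61819871 -0.17542097  0.13374877] 10.55
50.90311034312754 [ 3.350e-01 -1.000e-03  1.351e+00]
case 1306 [531.9 107.3] [102.7 120.2] 8.6 [[472.0, 159.0], [490.0, 40.0], [592.0, 56.0], [574.0, 174.0]]
stop 72 [ 641.3 -117.4] [21.2 46.8] 89.3 [[618.0, -128.0], [665.0, -128.0], [665.0, -107.0], [618.0, -106.0]]
rails 1038 [539.4  38.4] [154.8 309. ] 8.5 [[440.0, 180.0], [486.0, -126.0], [639.0, -103.0], [593.0, 203.0]]
far rail centre: x=0.6109+-0.1425*y, yaw 0.1416
far centre bx 0.6050 (n 1038, lo/hi 0.5929 0.6160), side centre by 0.1043 (0.0932 0.1154) corner [0.5736513  0.17454543]
49.81512369976462 [ 1.228 -0.21   0.899]
case 1446 [531.6 104.3] [103.3 122.7] 8.3 [[472.0, 158.0], [489.0, 36.0], [592.0, 51.0], [574.0, 172.0]]
stop 294 [ 617.9 -124.8] [100.4  25.1] 8.3 [[566.0, -120.0], [570.0, -145.0], [669.0, -130.0], [666.0, -105.0]]
rails 1216 [536.1  39.9] [154.9 302.1] 8.4 [[437.0, 178.0], [482.0, -121.0], [635.0, -98.0], [591.0, 201.0]]
far rail centre: x=0.6078+-0.1492*y, yaw 0.1481
far centre bx 0.6014 (n 1216, lo/hi 0.5893 0.6126), side centre by 0.1018 (0.0911 0.1108) corner [0.56928403 0.17524267]
```

View pics/s3.png

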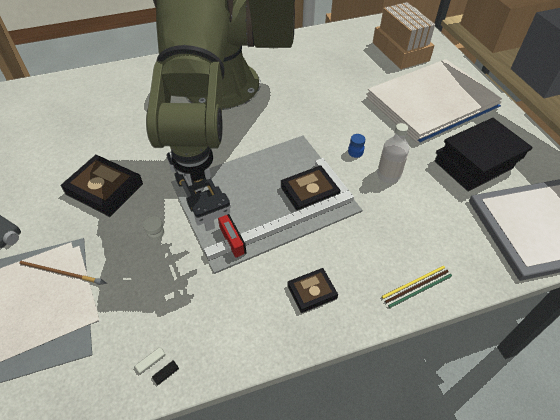

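The case sits in the corner at (311,188), and the gripper is behind the red stop, which is at (231,236). I'll descend and push it.

>>> play_rows:
  motion:
    - [0,0,0,-0.05,0]
    - [0,0,0,-0.081,0]
    - [0,0,0,-0.081,0]
    - [0,-0.0029,0.02,-0.081,0]
    - [0,-0.0044,0.03,-0.081,0]
    - [0,-0.0061,0.042,-0.081,0]
    - [0,-0.0079,0.054,-0.081,0]
    - [0,-0.0099,0.068,-0.081,0]
    - [0,-0.012,0.082,-0.081,0]
    - [0,-0.014,0.096,-0.081,0]
    - [0,-0.0161,0.11,-0.081,0]
    - [0,-0.0161,0.11,-0.081,0]

```text
time: 12.15
tool_pos: [0.6019, -0.0625, 0.0532]
tcp_rot: [[-0.145, 0.989, -0.001], [0.989, 0.145, 0.001], [0.001, -0.001, -1.0]]
wrist_force: [0.2, 0.4, -0.3]
gripper_width: 0.0472
grip_force: 0.0
```

>>> play_rows:
  motion:
    - [0,-0.0018,0.012,0,0]
    - [0,-0.0035,0.024,0,0]
    - [0,-0.0053,0.036,0,0]
    - [0,-0.007,0.048,0,0]
    - [0,-0.0085,0.058,0,0]
    - [0,-0.0096,0.066,0,0]
    - [0,-0.0105,0.072,0,0]
    - [0,-0.0105,0.072,0,0]

```text
time: 13.15
tool_pos: [0.5919, 0.0087, 0.0536]
tcp_rot: [[-0.144, 0.99, 0.0], [0.99, 0.144, 0.0], [0.0, 0.0, -1.0]]
wrist_force: [-0.3, 0.2, 0.4]
gripper_width: 0.0469
grip_force: 0.0
```

Run:
```python
from h import *
s=env.state(); print(s["tool_pos"],s["time"])
b=env.camera("scene"); look([b]); cv2.imwrite("pics/s4.png",b["color"])
```

```text
[0.59185501 0.00871153 0.05356151] 13.15
49.81512369976462 [ 1.228 -0.21   0.899]
case 853 [528.9 126.2] [104.5  78.6] 8.2 [[472.0, 158.0], [483.0, 80.0], [586.0, 95.0], [575.0, 173.0]]
stop 107 [628.9  35.6] [31.6 25.3] 2.4 [[613.0, 48.0], [614.0, 22.0], [645.0, 24.0], [644.0, 49.0]]
rails 665 [523.9 120.5] [154.8 139.3] 8.2 [[437.0, 178.0], [457.0, 41.0], [610.0, 63.0], [591.0, 201.0]]
far rail centre: x=0.2949+4.9277*y, yaw -1.3706h.py:32: RankWarning: Polyfit may be poorly conditioned
  k,b=np.polyfit(A[:,1],A[:,0],1); print("far rail centre: x=%.4f+%.4f*y, yaw %.4f"%(b,k,-np.arctan(k)))
h.py:36: RuntimeWarning: Mean of empty slice.
  print("far centre bx %.4f (n %d, lo/hi %.4f %.4f), side centre by %.4f (%.4f %.4f)"%(x0,len(B),*np.percentile(B[B[:,0]>x0-.02,0],[3,97]),sd[:,1].mean(),*np.percentile(sd[:,1],[3,97])), "corner", R@[x0-.0125,sd[:,1].mean()-.0125])
  ret = ret.dtype.type(ret / rcount)
Traceback (most recent call last):
  File "h.py", line 36, in look
    print("far centre bx %.4f (n %d, lo/hi %.4f %.4f), side centre by %.4f (%.4f %.4f)"%(x0,len(B),*np.percentile(B[B[:,0]>x0-.02,0],[3,97]),sd[:,1].mean(),*np.percentile(sd[:,1],[3,97])), "corner", R@[x0-.0125,sd[:,1].mean()-.0125])
                                                                                                                                                             ~~~~~~~~~~~~~^^^^^^^^^^^^^^^^
IndexError: index -1 is out of bounds for axis 0 with size 0
```

>>> play_rows:
  motion:
    - [0,-0.0006,0.004,0,0]
    - [0,-0.0009,0.006,0,0]
    - [0,-0.0011,0.0075,0,0]
    - [0,-0.0011,0.0075,0,0]

```text
time: 13.7
tool_pos: [0.5907, 0.0158, 0.0535]
tcp_rot: [[-0.144, 0.99, 0.0], [0.99, 0.144, 0.0], [0.0, 0.0, -1.0]]
wrist_force: [0.5, -0.8, 1.1]
gripper_width: 0.047
grip_force: 0.3
```

>>> play_rows:
  motion:
    - [0,-0.0002,0.001,0,0]
    - [0,-0.0003,0.002,0,0]

```text
time: 13.95
tool_pos: [0.5905, 0.017, 0.0535]
tcp_rot: [[-0.144, 0.99, 0.0], [0.99, 0.144, -0.001], [-0.001, 0.0, -1.0]]
wrist_force: [2.1, -11.7, 0.7]
gripper_width: 0.0472
grip_force: 5.8
```

The stop met the case at the predicted place. I'll back off, lift clear and check.

>>> play_rows:
  motion:
    - [0,0.003,-0.02,0,0]
    - [0,0.006,-0.04,0.03,0]
    - [0,0.006,-0.04,0.09,0]
    - [0,-0.05,-0.06,0.13,0]
    - [0,-0.1,-0.1,0.13,0]
    - [0,-0.15,-0.14,0.13,0]
    - [0,-0.2,-0.17,0.13,0]
    - [0,-0.2,-0.17,0.13,0]

```text
time: 14.95
tool_pos: [0.3881, -0.1541, 0.1837]
tcp_rot: [[-0.14, 0.99, 0.0], [0.99, 0.14, 0.0], [0.0, 0.0, -1.0]]
wrist_force: [0.2, -0.4, 0.4]
gripper_width: 0.047
grip_force: 0.0
```

Run:
```python
from h import *
a=env.camera("top");b=env.camera("scene")
im=[]
for p,(r,c) in ((a,(190,200)),(b,(120,240))):
    im.append(cv2.resize(p["color"][r:r+100,c:c+130],None,fx=3,fy=3,interpolation=cv2.INTER_CUBIC))
cv2.imwrite("pics/s5.png",np.hstack(im))
R=np.array([[.9895,-.1445],[.1445,.9895]])
for p in (a,b):
    P,ok=cloud(p); c=p["color"].astype(int); red=c[...,2]>c[...,1]+50
    def show(n,lo,hi,zw,sel,box):
        X,q=fit(p,lo,hi,zw,sel,box); B=X@R; print(n,len(X),np.round(q[0],1),np.round(q[1],1),q[2],np.round(np.percentile(B,[1,99],axis=0),4).tolist())
    show("case",.031,.043,.036,~red,(.4,.62,.025,.2)); show("stop",.045,.06,.052,red,(.4,.8,-.4,.2))
    for l in ("bottle","loupe","jar"):
        for r in env.regions_of(l,p)[:1]: print(l,np.round(r["centre"]),np.round(np.median(P[r["pixels"]&ok],0),3))
```

```text
case 1254 [530.8 105.7] [101.2 126. ] 8.50371265411377 [[0.4915, -0.0295], [0.5902, 0.0881]]
stop 182 [591.2  39.5] [98.7 22.2] 8.427268028259277 [[0.5425, -0.0575], [0.6392, -0.0355]]
bottle [167. 228.] [0.526 0.321 0.115]
loupe [374. 232.] [ 0.529 -0.29   0.043]
jar [184. 266.] [0.428 0.278 0.055]
case 1372 [531.5 104.8] [103.3 121.8] 8.31380558013916 [[0.4902, -0.0301], [0.591, 0.0867]]
stop 278 [592.3  36.5] [102.5  27.1] 7.72161340713501 [[0.5411, -0.0626], [0.6412, -0.0361]]
bottle [395. 156.] [0.55  0.32  0.095]
loupe [152. 227.] [ 0.539 -0.293  0.041]
jar [355. 145.] [0.439 0.276 0.04 ]
```

View pics/s5.png

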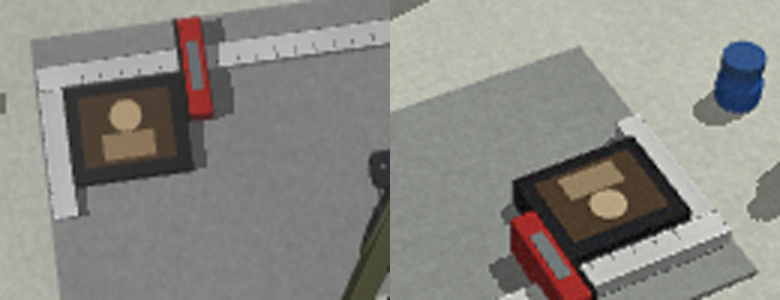

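The crops show the case in the corner, touching both rails, with the stop's face against its free side. The bystanders have not moved and the gripper is clear.

```bash
python3 -c "
from rig import env
print(env.job_done())"
```

```text
the job is handed in; nothing more can be done
None
```

I pushed the case into the corner against both rails and slid the stop against its free side. The bottle, loupe and jar stayed where they were, the gripper moved clear, and the job was handed in at about 15 s; the hand-in returned no verdict.

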